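# Clamp the mould in the counter-top press until the knob clicks

## Task

Gently bring the lidded mould into the guide of the hand press until it rests against the back stop, under the press foot. Then screw the foot down on its lid by turning the black torque-limiting knob clockwise until the knob gives way with a click, and stop there (less is too loose, and forcing it on after the click over-tightens the press). Let go, and leave the pepper mill, the salt jar and the tumbler alone.

Things in the scene. Friction and masses are not known exactly. Their poses are not given: they have to be found in the camera images.
- seat (a point): The point the mould's centre takes when home: on the vertical axis of the press screw, 22.5 mm above the counter. Its x axis points along the guide, from the open mouth to the back stop; the mould goes in along it, handle last.
- press: The hand press: a fixed aluminium C-frame, open towards its -x. Origin on the counter under the screw axis, axes as the seat point. Its arm overhead (36 mm wide, from 83 to 105 mm above the counter) reaches forward to 25 mm before the screw axis; its column stands behind the back stop.
- fence: The guide: low steel bars on the counter, 14 mm tall, fixed to the press; origin below the seat point, same axes. Two side bars, 86 mm apart inside, run from 48 mm before the origin to 42 mm beyond it; before them the mouth flares out, to 75 mm before the origin and 68 mm either side. The face of the back stop is 42 mm beyond the origin.
- mould_mid (a point): Centre of the mould at half its height, 22.5 mm above its underside. A flat-bottomed steel box, 84 mm long (x) by 80 mm wide (y), with a wooden lid, 45 mm tall in all, about 0.4 kg; its x axis points away from its handle. It starts on the open counter beside the press.
- mould: The same mould with its lid and handle; the origin is the centre of its underside.
- mould_grip (a point): Point on the mould's handle to grip, 100 mm from the mould's centre towards its -x, 22 mm above its underside. The handle is a wooden bar along x, 14 mm wide (y), 24 mm tall (10 to 34 mm above the counter), from 42 to 133 mm from the mould's centre.
- knob_grip (a point): On the screw axis, 142 mm above the counter, in the bar grip of the black knob. The bar is 54 mm long along this point's x axis, 13 mm wide (y) and 30 mm tall (125 to 155 mm above the counter), on a round skirt 48 mm across whose top is at 125 mm. Clockwise from above drives the foot down, 5 mm per radian; 1.5 to 2.6 rad are needed in all, so more than one grasp.
- knob: The knob (origin on the counter, on the screw axis). Torque to turn: 0.28 N m running (0.2 held still), climbing as the foot squeezes the lid. At about 0.48 (0.4 held still) its clutch trips: the screw stops and within 0.4 rad the torque falls to 0.1 (the click). 0.5 rad after tripping it is solid again and more turning forces the screw. The knob is springy (3 N m/rad); the screw stays put.
- foot: The round press foot under the arm (white, 54 mm across, 10 mm thick), sprung, on the screw axis; it moves only up and down and its face starts 4 to 7 mm above the mould's lid height. Its origin lies 52 mm below its face.
- mill: White pepper mill, 52 mm across, 170 mm tall, standing; leave it alone. Origin: centre of its underside.
- salt_jar: Glass salt jar with a metal cap, 56 mm across, 90 mm tall; leave it alone. Origin: centre of its underside.
- tumbler: Glass tumbler, 68 mm across, 90 mm tall; leave it alone. Origin: centre of its underside.
Mind the look-alikes: they are no part of the job. Of the things like the mould, leave any that is orange; of the rest the smaller one is meant.

How it is judged:
On the way:
1. the mould is home in the guide under the foot, the foot not yet pressing (horizontal distance between mould_mid and seat below 0.005 m and angle between the x axis of mould_mid and the x axis of seat, either way round below 0.1 rad and contact force between foot and mould below 2 N), for 0.2 s.
At the end, for the whole second after the job is handed in: The mould is home: its centre within 5 mm of the seat point in plan, square to the guide within 0.1 rad, and at rest; the foot presses on the lid with 34 to 62 N (the knob clicks at about 40 N) (horizontal distance between mould_mid and seat below 0.005 m and angle between the x axis of mould_mid and the x axis of seat, either way round below 0.1 rad and contact force between foot and mould between 34 and 62 N and linear speed of mould below 0.01 m/s); the robot touches nothing.
It fails at once if the mould is pushed against the guide or back stop with more than 25 N (contact force between fence and mould above 25 N).
It fails at once if the press is over-tightened: more than 62 N on the lid (contact force between foot and mould above 62 N).
It fails at once if the pepper mill is moved (distance of mill from where it was at the start of the episode above 0.02 m).
It fails at once if the salt jar is moved (distance of salt_jar from where it was at the start of the episode above 0.02 m).
It fails at once if the tumbler is moved (distance of tumbler from where it was at the start of the episode above 0.02 m).
It also fails if it takes over 72 s, if anything falls off the work surface, if the arm or the gripper's body presses on something with over 40 N, if the wrist force passes 120 N, or if a joint passes its speed limit or range.

## Robot

A 6-joint arm with a two-finger parallel gripper is mounted at the origin on the work surface. World frame = base frame: x ahead of the robot, y to its left, z up, the work surface at z = 0. Lengths are in m, angles in rad, forces in N, time in s.
With the tool pointing down it reaches from about 0.3 to 0.775 m from the base axis. Payload 14.6 kg.
Tool frame: the origin (TCP) lies between the finger pads; the fingertips stand 11 mm ahead of it and the grasp point (between the pads) lies 8 mm behind it (robot.tcp_to_tips is the z of the fingertips in the tool frame, in m); z points along the fingers, y is the line along which they close (so a half turn about z gives the same grasp; the last joint's range is limited). The gripper opens to 94 mm and grips with 3 to 60 N. Pads are 16 mm wide; open, the fingers measure 119 mm over their backs; the gripper's body (75 mm by 177 mm) begins 78 mm behind the grasp point.
Start: joints at [1.075, 0.3, 1.521, -0, 1.321, -0.067], TCP at [0.229, 0.5, 0.216] pointing down, gripper open.
Joint ranges: [-3.03, 3.03], [-0.79, 2.21], [0.23, 2.52], [-1.04, 4.18], [0, 3.07], [-2.55, 2.55]. Speed limits (rad/s): [2.22, 2.22, 2.57, 3.14, 3.14, 3.14].

## Interface

Orientations are given as a unit quaternion [x, y, z, w].
In Python, from workcell import robot gives the robot as it stands.
- The arm moves only by the shell command python3 -m inch 'ROWS'. ROWS is JSON, a list of rows, each an object of numbers: "dx", "dy", "dz": the shift along the tool's x, y, z in m; "rx", "ry", "rz": the turn, a rotation vector about the tool's x, y, z in degrees; "jaw": the finger opening in m, from 0 to 0.094. In form: [{"dx": .., "dy": .., "dz": .., "rx": .., "ry": .., "rz": .., "jaw": ..}, ...]. A call has 1 to 20 rows; each row shifts and turns the commanded pose from where the row before left it, along the tool's axes as they then stand; what a row does not reach is not made up. A row lasts 1/10 s, in which the tool goes at most 50 mm and 8.59 degrees, less where a joint would pass 70% of its speed; a pose out of reach is approached as far as the arm can. A call with a gripper value outside its range is refused whole. The fingers move at their own pace and stop on an object; the grip force is fixed at half the most. Time passes only in rows, so rows that do not move let the fingers close. It gives the time, the measured TCP pose, the force, the opening and the grip force at its end, in the units of the state.
- robot.observe(): the state, without advancing time (a new reading comes with each control period).
- robot.get_image(name): name is "scene" or "side" or "wrist"; returns the picture (420x560x3 uint8, red, green, blue); there is no depth.
- robot.camera_model(name): a dict with "fx", "fy", "cx", "cy" (pixels), "extrinsics" (4x4, takes a point from camera to world coordinates). Camera axes: x right, y down, z forward; pixel columns grow to the right and rows downward; lengths in m; the calibration is good to about 2 mm. A picture is of the moment at which its call begins: read the wrist's pose just before it. camera_model takes no time and is no camera call; for the wrist camera it gives the pose at the moment of the call.
- robot.job_done(): hands the job in; it is judged then, once.
The state is a dict: "clock": time; "joint_positions": joint angles; "qvel": joint speeds; "effort": joint torques, N m; "ee_pos": TCP position; "eef_rot": TCP orientation; "contact_force": force on the tool from outside, world axes, zero at the start; "wrist_torque": the same for the moment, N m; "width": opening from 0.0 (shut) to 1.0 (fully open); "grip_force": force on a finger pad.
Only numpy, scipy, OpenCV 4.12 (cv2) and the standard library are available. Lean on these libraries where they do the work, as an engineer would, in place of code of your own. Each camera call takes 0.05 s, during which the arm holds its last target. There are 200 camera calls.

## Working session

There is one attempt and no reset: what is moved stays moved. The work goes in short steps, Python scripts to look and compute and a shell command to move; the robot and the scene stay as the last step left them, time stands still between calls to the robot, and variables do not carry over. Pictures are saved under pics/ and viewed, at most 10 in all, crops included, and the job is handed in when it is done.

```bash
mkdir -p pics; ls
python3 - <<'E'
from workcell import robot
import cv2,json,numpy as np
for n in("scene","side","wrist"):
    m=robot.camera_model(n); im=robot.get_image(n)
    cv2.imwrite(f"pics/{n}0.png",im[:,:,::-1])
    print(n,m["fx"],m["cx"],m["cy"],np.round(m["extrinsics"],3).tolist())
o=robot.observe();print(o)
E
```

```text
pics
scene 395.710698660188 279.59185884392343 214.82214789605095 [[0.749, 0.578, -0.324, 0.792], [0.662, -0.65, 0.373, -0.318], [0.005, -0.494, -0.87, 0.896], [0.0, 0.0, 0.0, 1.0]]
side 491.9875169725722 285.1575691981276 216.56069726847966 [[-0.99, -0.064, 0.124, 0.368], [-0.138, 0.589, -0.796, 1.05], [-0.022, -0.805, -0.593, 0.848], [0.0, 0.0, 0.0, 1.0]]
wrist 325.78015283078753 282.3210382236434 209.7644211277097 [[0.415, 0.874, 0.253, 0.155], [0.91, -0.398, -0.117, 0.534], [-0.001, 0.279, -0.96, 0.385], [0.0, 0.0, 0.0, 1.0]]
{'clock': 0.15, 'joint_positions': array([ 1.07543529e+00,  3.00327068e-01,  1.52143797e+00, -1.54205395e-05,
        1.32068917e+00, -6.66032587e-02]), 'qvel': array([ 0.00044166, -0.00210861, -0.0038414 ,  0.00115004,  0.00214612,
       -0.0004189 ]), 'effort': array([ 1.07334101e-03, -5.31955719e+01, -3.52825105e+01,  7.08534149e-02,
        2.36289395e-02, -8.50404922e-05]), 'ee_pos': array([0.22857575, 0.50004577, 0.21602587]), 'eef_rot': array([ 2.12738691e-01,  9.77109034e-01, -4.15957194e-04, -1.12278294e-04]), 'contact_force': array([0.33695763, 0.3491754 , 0.53453291]), 'wrist_torque': array([-0.00650195,  0.01871451, -0.03520355]), 'grip_force': 0.0, 'width': 0.9986388937408073}
```

View pics/scene0.png

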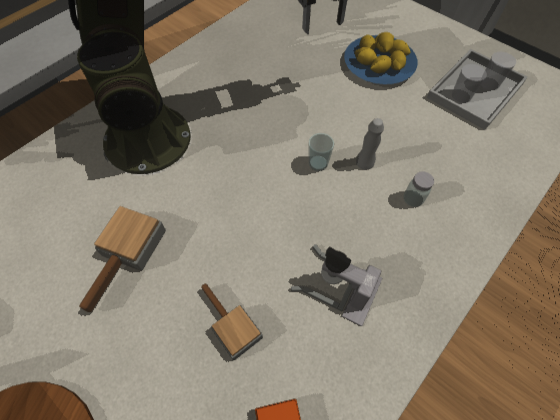

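View pics/side0.png

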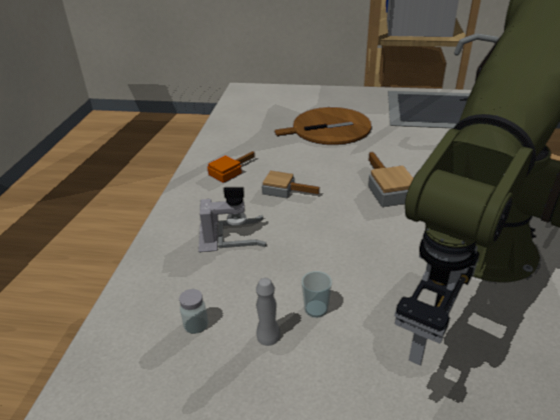

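The scene picture shows the small wooden-lidded mould at about (236,331), with its handle end at (205,288). The press knob is at (337,261) and the guide prongs end at (313,247) and (290,287). The mill (370,145), jar (420,190) and tumbler (320,150) are out of the way. In the side picture the mould is at (279,184) and the knob at (234,193).

```bash
cat > h.py <<'E'
import cv2,numpy as np
from workcell import robot
from scipy.spatial.transform import Rotation as R
def ray(m,uv):
    uv=np.atleast_2d(np.asarray(uv,float)); E=np.array(m["extrinsics"])
    d=np.c_[(uv[:,0]-m["cx"])/m["fx"],(uv[:,1]-m["cy"])/m["fy"],np.ones(len(uv))]@E[:3,:3].T
    return E[:3,3],d
def plane(m,uv,z):
    o,d=ray(m,uv); return o+d*((z-o[2])/d[:,2])[:,None]
def tri(rs):
    A=0;b=0
    for o,d in rs:
        d=d/np.linalg.norm(d);P=np.eye(3)-np.outer(d,d);A=A+P;b=b+P@o
    return np.linalg.solve(A,b)
def rect(m,mask,z):
    c=max(cv2.findContours(mask,cv2.RETR_EXTERNAL,cv2.CHAIN_APPROX_NONE)[0],key=cv2.contourArea)
    p=plane(m,c[:,0],z)[:,:2]; r=cv2.minAreaRect((p*1000).astype(np.float32)); return r,c
def rel(target,ax):
    """tool-frame offset to world target, and tool yaw vs world of tool y axis"""
    o=robot.observe();T=R.from_quat(o["eef_rot"])
    return T.inv().apply(np.asarray(target)-o["ee_pos"])
E
python3 - <<'E'
from h import *
im=cv2.imread("pics/scene0.png");m=robot.camera_model("scene")
hsv=cv2.cvtColor(im,cv2.COLOR_BGR2HSV)
mask=cv2.inRange(hsv,(8,70,60),(25,255,255));sub=np.zeros_like(mask);sub[270:370,190:280]=mask[270:370,190:280]
print(cv2.mean(im[325:335,230:240]),hsv[331,236],hsv[293,208])
lid=cv2.inRange(hsv,(5,60,120),(25,255,255));s2=np.zeros_like(lid);s2[300:370,190:280]=lid[300:370,190:280]
r,c=rect(m,s2,.045);print("lid",r)
print("handle end",plane(m,[205,288],.034),"prongs",plane(m,[[313,247],[290,287]],.014), "knob",plane(m,[337,258],.15))
ms=robot.camera_model("side")
print(tri([tuple(x[0] if x.ndim>1 else x for x in ray(m,[337,261])),tuple(x[0] if x.ndim>1 else x for x in ray(ms,[234,193]))]))
print("things",plane(m,[[370,165],[420,200],[320,165]],0))
cv2.imwrite("pics/crop1.png",cv2.resize(im[210:390,180:420],None,fx=3,fy=3,interpolation=cv2.INTER_CUBIC))
E
```

```text
(79.10000000000001, 117.84, 154.26, 0.0) [ 16 124 163] [ 13 142  97]
lid ((589.1010131835938, -223.6578826904297), (72.8868179321289, 76.6841812133789), 79.67926025390625)
handle end [[ 0.4705835  -0.20362984  0.034     ]] prongs [[ 0.58438885  0.04640367  0.014     ]
 [ 0.60889161 -0.0684197   0.014     ]] knob [[0.66860014 0.00357007 0.15      ]]
[0.66779818 0.00422931 0.13443161]
things [[ 5.41059341e-01  3.55142332e-01  1.11022302e-16]
 [ 7.07505809e-01  3.48670133e-01 -1.11022302e-16]
 [ 4.36161970e-01  2.61700703e-01  0.00000000e+00]]
```

View pics/crop1.png

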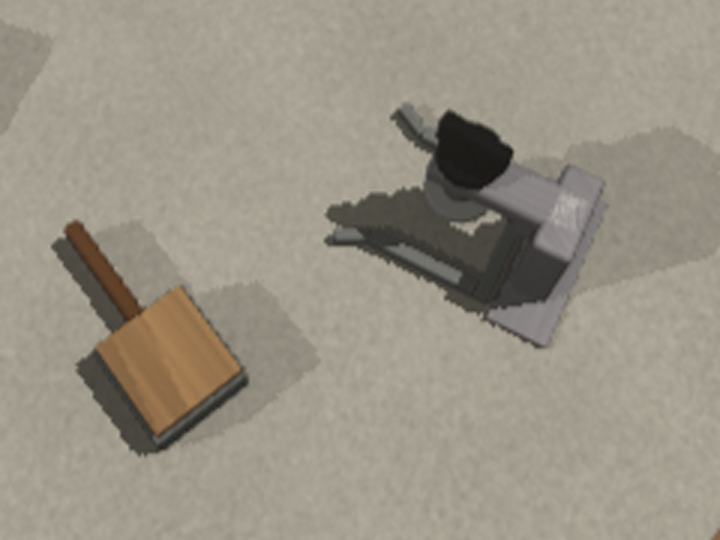

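The crop confirms both poses: the mould axis is about -10°, with its centre near (0.589,-0.224). The press axis is about +12°, and the knob and seat near (0.668,0.004). I'll move above and between them for a wrist view.

```bash
python3 -m inch '[{"dz":-0.03},{"dz":-0.03,"dx":-0.03,"dy":-0.027},{"dz":-0.03,"dx":-0.03,"dy":-0.027},{"dx":-0.03,"dy":-0.027},{"dx":-0.03,"dy":-0.027},{"dx":-0.03,"dy":-0.027},{"dx":-0.03,"dy":-0.027},{"dx":-0.03,"dy":-0.027},{"dx":-0.03,"dy":-0.027},{"dx":-0.03,"dy":-0.027},{"dx":-0.03,"dy":-0.027},{"dx":-0.03,"dy":-0.027},{"dx":-0.03,"dy":-0.027},{"dx":-0.03,"dy":-0.027},{"dx":-0.03,"dy":-0.027},{"dx":-0.03,"dy":-0.027},{"dx":-0.03,"dy":-0.027},{"rz":-7.3},{"rz":-7.3},{}]'
python3 - <<'E'
from h import *
m=robot.camera_model("wrist");im=robot.get_image("wrist")[:,:,::-1]
cv2.imwrite("pics/w1.png",im);np.save("w1.npy",m["extrinsics"])
o=robot.observe();print(o["ee_pos"],o["joint_positions"],R.from_quat(o["eef_rot"]).as_matrix().round(3).tolist())
E
```

```text
[0.22860619 0.50007316 0.21609015] [ 1.07540263e+00  3.00278334e-01  1.52134925e+00  1.10822780e-06
  1.32068641e+00 -6.66146682e-02] [[-0.909, 0.416, -0.0], [0.416, 0.909, -0.001], [0.0, -0.001, -1.0]]invalid input at $[0]: expected keys dx, dy, dz, rx, ry, rz, jaw
```

View pics/w1.png

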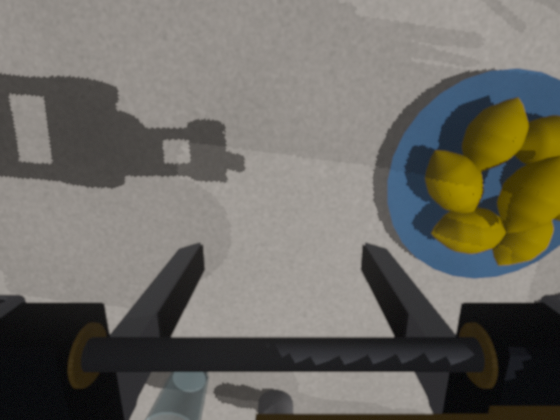

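The move needs every key in each row, so it was refused whole. The wrist picture shows only the lemons and the tumbler (190,380). I'll retype the rows in full.

```bash
python3 -m inch '[{"dx":0,"dy":0,"dz":-0.03,"rx":0,"ry":0,"rz":0,"jaw":0.094},{"dx":-0.032,"dy":-0.024,"dz":-0.03,"rx":0,"ry":0,"rz":0,"jaw":0.094},{"dx":-0.032,"dy":-0.024,"dz":-0.03,"rx":0,"ry":0,"rz":0,"jaw":0.094},{"dx":-0.032,"dy":-0.024,"dz":0,"rx":0,"ry":0,"rz":0,"jaw":0.094},{"dx":-0.032,"dy":-0.024,"dz":0,"rx":0,"ry":0,"rz":0,"jaw":0.094},{"dx":-0.032,"dy":-0.024,"dz":0,"rx":0,"ry":0,"rz":0,"jaw":0.094},{"dx":-0.032,"dy":-0.024,"dz":0,"rx":0,"ry":0,"rz":0,"jaw":0.094},{"dx":-0.032,"dy":-0.024,"dz":0,"rx":0,"ry":0,"rz":0,"jaw":0.094},{"dx":-0.032,"dy":-0.024,"dz":0,"rx":0,"ry":0,"rz":0,"jaw":0.094},{"dx":-0.032,"dy":-0.024,"dz":0,"rx":0,"ry":0,"rz":0,"jaw":0.094},{"dx":-0.032,"dy":-0.024,"dz":0,"rx":0,"ry":0,"rz":0,"jaw":0.094},{"dx":-0.032,"dy":-0.024,"dz":0,"rx":0,"ry":0,"rz":0,"jaw":0.094},{"dx":-0.032,"dy":-0.024,"dz":0,"rx":0,"ry":0,"rz":0,"jaw":0.094},{"dx":-0.032,"dy":-0.024,"dz":0,"rx":0,"ry":0,"rz":0,"jaw":0.094},{"dx":-0.032,"dy":-0.024,"dz":0,"rx":0,"ry":0,"rz":0,"jaw":0.094},{"dx":-0.032,"dy":-0.024,"dz":0,"rx":0,"ry":0,"rz":0,"jaw":0.094},{"dx":-0.032,"dy":-0.024,"dz":0,"rx":0,"ry":0,"rz":0,"jaw":0.094},{"dx":0,"dy":0,"dz":0,"rx":0,"ry":0,"rz":-7.3,"jaw":0.094},{"dx":0,"dy":0,"dz":0,"rx":0,"ry":0,"rz":-7.3,"jaw":0.094},{"dx":0,"dy":0,"dz":0,"rx":0,"ry":0,"rz":0,"jaw":0.094}]'
python3 - <<'E'
from h import *
m=robot.camera_model("wrist");im=robot.get_image("wrist")[:,:,::-1]
cv2.imwrite("pics/w2.png",im);np.save("w2.npy",m["extrinsics"])
o=robot.observe();print(o["ee_pos"],o["joint_positions"],R.from_quat(o["eef_rot"]).as_matrix().round(3).tolist())
E
```

```text
clock: 2.2
ee_pos: [0.5346, -0.0622, 0.3061]
eef_rot: [0.086, 0.996, 0.0, -0.0]
contact_force: [-0.2, -0.1, -0.6]
width: 0.999
grip_force: 0.0
[ 0.53460766 -0.06196133  0.30629582] [-1.83431291e-01  2.21062007e-01  1.41308032e+00 -2.72806313e-05
  1.50777789e+00 -1.57746286e+00] [[-0.984, 0.176, -0.0], [0.176, 0.984, 0.0], [0.0, -0.0, -1.0]]
```

View pics/w2.png

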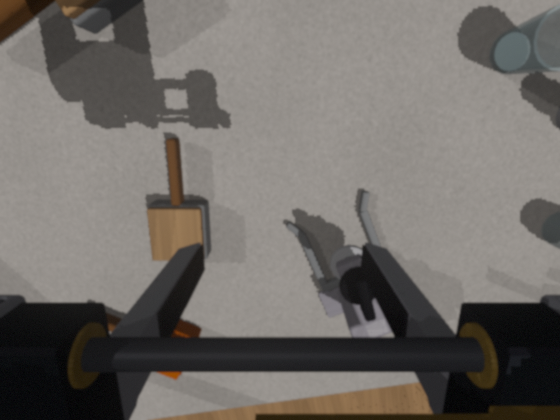

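The wrist view shows the handle end at (172,138) and the lid centred near (176,232). The guide tips are at (288,224) and (361,191), and the knob is at about (357,284).

Run:
```python
from h import *
im=cv2.imread("pics/w2.png");m=robot.camera_model("wrist");m["extrinsics"]=np.load("w2.npy")
hsv=cv2.cvtColor(im,cv2.COLOR_BGR2HSV)
lid=cv2.inRange(hsv,(8,80,120),(22,255,255));a=np.zeros_like(lid);a[200:275,140:215]=lid[200:275,140:215]
r,c=rect(m,a,.045);print("lid",r)
h=cv2.inRange(hsv,(3,80,30),(22,255,255));a=np.zeros_like(h);a[125:203,155:195]=h[125:203,155:195]
r,c=rect(m,a,.034);print("handle",r,cv2.boundingRect(c))
print("tips",plane(m,[[288,224],[361,191]],.014))
d=plane(m,[[288,224],[361,191]],.014);v=d[1]-d[0];n=np.array([v[1],-v[0]]);n/=np.linalg.norm(n);print("axis deg",np.degrees(np.arctan2(n[1],n[0])),"seat est",(d[0]+d[1])[:2]/2+n*.075,np.linalg.norm(v))
b=im.copy();cv2.imwrite("pics/crop2.png",cv2.resize(im[170:350,270:410],None,fx=4,fy=3.3*1,interpolation=cv2.INTER_CUBIC))
```

```text
lid ((587.797119140625, -224.00448608398438), (72.7479248046875, 73.29788970947266), 80.16604614257812)
handle ((501.25799560546875, -206.36541748046875), (17.678525924682617, 86.40547943115234), 80.45889282226562) (166, 139, 18, 64)
tips [[ 0.60903403 -0.06687698  0.014     ]
 [ 0.57739501  0.04567344  0.014     ]]
axis deg 15.701192475929668 seat est [0.66541598 0.00969477] 0.11691288579491045
```

View pics/crop2.png

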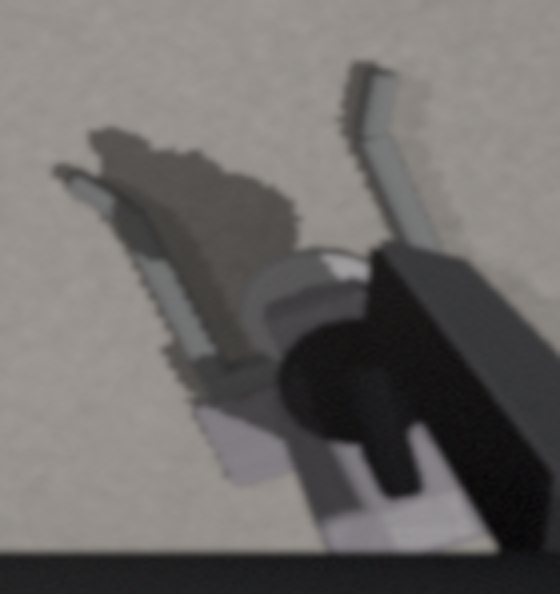

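Run:
```python
from h import *
im=cv2.imread("pics/w2.png");m=robot.camera_model("wrist");m["extrinsics"]=np.load("w2.npy")
u=lambda x,y:[270+x/4,170+y/3.3]
P=lambda *a:plane(m,[u(*q) for q in a],.014)[:,:2]
for n,a in dict(Rin=((370,142),(410,240)),Rout=((392,138),(440,247)),Lout=((130,255),(188,358)),Lin=((160,255),(215,350)),tips=((62,170),(352,66)),tips2=((75,182),(388,72))).items():
    p=P(*a);v=p[1]-p[0];print(n,p.round(4).tolist(),np.degrees(np.arctan2(v[1],v[0])).round(1),np.linalg.norm(v).round(4))
# knob skirt, dark blob: circle bottom-left extents at z~.115-.125 ; bar
ms=robot.camera_model("side");s=cv2.imread("pics/side0.png");sc=cv2.imread("pics/scene0.png");msc=robot.camera_model("scene")
def blob(im,x0,y0,x1,y1):
    k=(im[y0:y1,x0:x1].max(2)<45).astype(np.uint8);n,l,st,c=cv2.connectedComponentsWithStats(k);i=1+st[1:,4].argmax();print(st[i]);return c[i]+[x0,y0],st[i]
a,_=blob(sc,315,235,360,280);b,_=blob(s,215,175,255,215);print(a,b)
R1=ray(msc,a);R2=ray(ms,b);print(tri([(R1[0],R1[1][0]),(R2[0],R2[1][0])]))
```

```text
Rin [[0.611, 0.0444], [0.6605, 0.0544]] 11.5 0.0505
Rout [[0.6105, 0.0526], [0.6659, 0.0653]] 13.0 0.0568
Lout [[0.6497, -0.0513], [0.7056, -0.037]] 14.3 0.0578
Lin [[0.6516, -0.0401], [0.7033, -0.026]] 15.2 0.0535
tips [[0.6046, -0.0699], [0.5752, 0.0416]] 104.8 0.1153
tips2 [[0.611, -0.0661], [0.5801, 0.0541]] 104.4 0.1241
[ 10  13  26  25 436]
[  9  13  19  19 300]
[336.10550459 260.85321101] [233.69333333 195.81      ]
[0.66682303 0.00667791 0.12752829]
```

Estimates agree: the seat is at about (0.667,0.009) with yaw about 13.5°, and the mould at (0.588,-0.224) with yaw about -9.8°. I'll descend to the handle grip at (0.489,-0.207).

```bash
python3 -m inch '[{"dx":0.0032,"dy":-0.0251,"dz":0.025,"rx":0,"ry":0,"rz":0,"jaw":0.06},{"dx":0.0032,"dy":-0.0251,"dz":0.025,"rx":0,"ry":0,"rz":0,"jaw":0.06},{"dx":0.0032,"dy":-0.0251,"dz":0.025,"rx":0,"ry":0,"rz":0,"jaw":0.06},{"dx":0.0032,"dy":-0.0251,"dz":0.025,"rx":0,"ry":0,"rz":0,"jaw":0.06},{"dx":0.0032,"dy":-0.0251,"dz":0.025,"rx":0,"ry":0,"rz":0,"jaw":0.06},{"dx":0.0032,"dy":-0.0251,"dz":0.025,"rx":0,"ry":0,"rz":0,"jaw":0.06},{"dx":0,"dy":0,"dz":0.028,"rx":0,"ry":0,"rz":0,"jaw":0.06},{"dx":0,"dy":0,"dz":0.028,"rx":0,"ry":0,"rz":0,"jaw":0.06},{"dx":0,"dy":0,"dz":0.028,"rx":0,"ry":0,"rz":0,"jaw":0.06},{"dx":0,"dy":0,"dz":0.028,"rx":0,"ry":0,"rz":0,"jaw":0.06},{"dx":0,"dy":0,"dz":0.028,"rx":0,"ry":0,"rz":0,"jaw":0.06},{"dx":0,"dy":0,"dz":0,"rx":0,"ry":0,"rz":0,"jaw":0.06}]'
python3 - <<'E'
from h import *
cv2.imwrite("pics/w3.png",robot.get_image("wrist")[:,:,::-1])
E
```

```text
clock: 3.45
ee_pos: [0.4882, -0.2059, 0.0137]
eef_rot: [0.088, 0.996, 0.001, -0.002]
contact_force: [-0.1, -0.3, 0.9]
width: 0.638
grip_force: 0.0
```

View pics/w3.png

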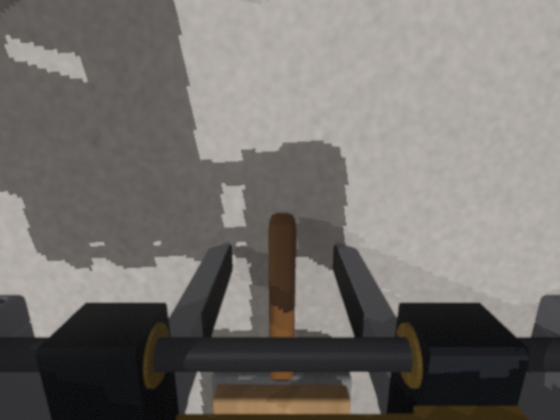

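The handle (columns 270–297) is centred between the fingers, so I'll close.

```bash
python3 -m inch '[{"dx":0,"dy":0,"dz":0,"rx":0,"ry":0,"rz":0,"jaw":0},{"dx":0,"dy":0,"dz":0,"rx":0,"ry":0,"rz":0,"jaw":0},{"dx":0,"dy":0,"dz":0,"rx":0,"ry":0,"rz":0,"jaw":0},{"dx":0,"dy":0,"dz":0,"rx":0,"ry":0,"rz":0,"jaw":0},{"dx":0,"dy":0,"dz":0,"rx":0,"ry":0,"rz":0,"jaw":0},{"dx":0,"dy":0,"dz":0,"rx":0,"ry":0,"rz":0,"jaw":0},{"dx":0,"dy":0,"dz":0,"rx":0,"ry":0,"rz":0,"jaw":0}]'
python3 - <<'E'
from h import *
o=robot.observe();T=R.from_quat(o["eef_rot"]).as_matrix();print(T.round(3).tolist(),o["wrist_torque"])
d=np.array([.434,-.047,o["ee_pos"][2]])-o["ee_pos"];print(T.T@d)
E
```

```text
clock: 4.2
ee_pos: [0.4897, -0.207, 0.0166]
eef_rot: [0.087, 0.996, -0.0, 0.0]
contact_force: [-0.6, -0.3, 1.9]
width: 0.149
grip_force: 30.0
[[-0.985, 0.173, 0.0], [0.173, 0.985, -0.0], [-0.0, -0.0, -1.0]] [ 0.09310857  0.07592317 -0.14006744]
[ 8.26020300e-02  1.47875416e-01 -1.28642645e-05]
```

```bash
python3 -m inch '[{"dx":0.01,"dy":0,"dz":0,"rx":0,"ry":0,"rz":0,"jaw":0},{"dx":0.015,"dy":0,"dz":0,"rx":0,"ry":0,"rz":0,"jaw":0},{"dx":0.02,"dy":0,"dz":0,"rx":0,"ry":0,"rz":0,"jaw":0},{"dx":0.02,"dy":0,"dz":0,"rx":0,"ry":0,"rz":0,"jaw":0},{"dx":0.015,"dy":0.008,"dz":0,"rx":0,"ry":0,"rz":0,"jaw":0},{"dx":0.01,"dy":0.014,"dz":0,"rx":0,"ry":0,"rz":0,"jaw":0},{"dx":0,"dy":0.016,"dz":0,"rx":0,"ry":0,"rz":0,"jaw":0},{"dx":0,"dy":0.016,"dz":0,"rx":0,"ry":0,"rz":0,"jaw":0},{"dx":0,"dy":0.016,"dz":0,"rx":0,"ry":0,"rz":0,"jaw":0},{"dx":0,"dy":0.016,"dz":0,"rx":0,"ry":0,"rz":0,"jaw":0},{"dx":0,"dy":0.016,"dz":0,"rx":0,"ry":0,"rz":0,"jaw":0},{"dx":0,"dy":0.016,"dz":0,"rx":0,"ry":0,"rz":0,"jaw":0},{"dx":0,"dy":0.016,"dz":0,"rx":0,"ry":0,"rz":0,"jaw":0},{"dx":0,"dy":0.014,"dz":0,"rx":0,"ry":0,"rz":0,"jaw":0},{"dx":0,"dy":0,"dz":0,"rx":0,"ry":0,"rz":-6,"jaw":0},{"dx":0,"dy":0,"dz":0,"rx":0,"ry":0,"rz":-6,"jaw":0},{"dx":0,"dy":0,"dz":0,"rx":0,"ry":0,"rz":-6,"jaw":0},{"dx":0,"dy":0,"dz":0,"rx":0,"ry":0,"rz":-5.5,"jaw":0},{"dx":0,"dy":0,"dz":0,"rx":0,"ry":0,"rz":0,"jaw":0},{"dx":0,"dy":0,"dz":0,"rx":0,"ry":0,"rz":0,"jaw":0}]'
python3 - <<'E'
from h import *
o=robot.observe();T=R.from_quat(o["eef_rot"]).as_matrix();print(o["ee_pos"],np.degrees(np.arctan2(T[1,0],T[0,0])))
n=np.array([.972,.233]);g=np.array([.667,.009])-.1*n
print(T.T@np.r_[g-o["ee_pos"][:2],0])
for c in("scene","wrist"):
  m=robot.camera_model(c);im=robot.get_image(c)[:,:,::-1].copy();cv2.imwrite(f"pics/{c}4.png",im);np.save(f"{c}4.npy",m["extrinsics"])
im=cv2.imread("pics/scene4.png");cv2.imwrite("pics/c4.png",cv2.resize(im[190:350,180:400],None,fx=3.5,fy=3.5,interpolation=cv2.INTER_CUBIC))
E
```

```text
clock: 6.2
ee_pos: [0.4261, -0.0454, 0.0165]
eef_rot: [-0.117, 0.993, 0.0, -0.0]
contact_force: [-1.8, 2.4, 4.6]
width: 0.147
grip_force: 30.0
[ 0.42614714 -0.04540548  0.01650071] -166.6110856044651
[-1.46951237e-01 -3.00413983e-03 -5.38354870e-05]
```

View pics/c4.png

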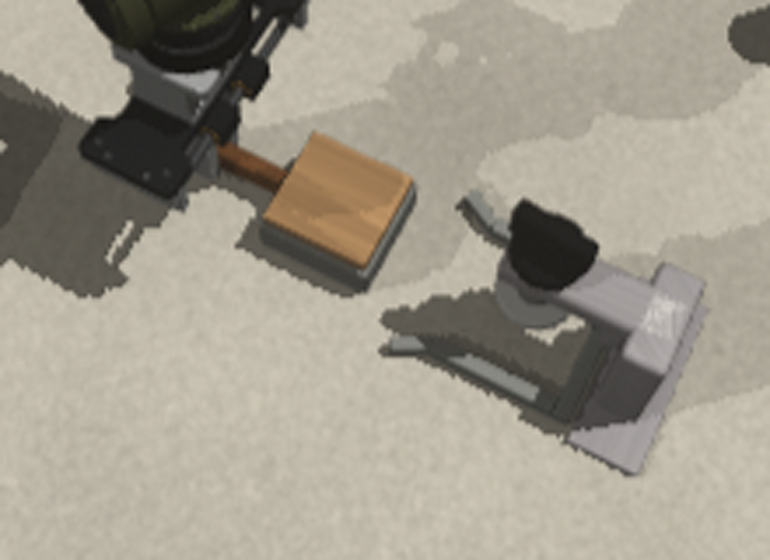

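The mould is lined up before the mouth, with the lid centre at about crop (340,198) and the near bar running (430,350)–(540,395). I'll compare it with the bars in the same view.

Run:
```python
from h import *
im=cv2.imread("pics/scene4.png");m=robot.camera_model("scene")
hsv=cv2.cvtColor(im,cv2.COLOR_BGR2HSV)
lid=cv2.inRange(hsv,(8,90,120),(22,255,255));a=np.zeros_like(lid);a[222:270,250:302]=lid[222:270,250:302]
r,c=rect(m,a,.045);print("lid",r)
u=lambda x,y:[180+x/3.5,190+y/3.5]
P=lambda z,*a:plane(m,[u(*q) for q in a],z)[:,:2]
for n,z,a in (("nearbar inner top",.014,((450,352),(540,388))),("nearbar outer top",.014,((455,368),(530,400))),("arm near edge top",.105,((545,290),(628,340))),("column top edge far",.105,((660,263),(705,283))),("base near edge",.0,((570,440),(640,473)))):
    p=P(z,*a);v=p[1]-p[0];print(n,p.round(4).tolist(),np.degrees(np.arctan2(v[1],v[0])).round(1))
```

```text
lid ((524.9618530273438, -21.430923461914062), (77.19603729248047, 71.55792999267578), 13.312023162841797)
nearbar inner top [[0.6466, -0.0464], [0.706, -0.0263]] 18.7
nearbar outer top [[0.656, -0.0527], [0.706, -0.0369]] 17.5
arm near edge top [[0.6799, -0.0061], [0.7362, 0.0016]] 7.8
column top edge far [[0.722, 0.0548], [0.7501, 0.0622]] 14.9
base near edge [[0.7404, -0.0362], [0.787, -0.0234]] 15.4
```

```bash
python3 -m inch '[{"dx":0,"dy":-0.003,"dz":0,"rx":0,"ry":0,"rz":-0.9,"jaw":0},{"dx":-0.005,"dy":-0.003,"dz":0,"rx":0,"ry":0,"rz":0,"jaw":0},{"dx":-0.007,"dy":0,"dz":0,"rx":0,"ry":0,"rz":0,"jaw":0},{"dx":-0.007,"dy":0,"dz":0,"rx":0,"ry":0,"rz":0,"jaw":0},{"dx":-0.007,"dy":0,"dz":0,"rx":0,"ry":0,"rz":0,"jaw":0},{"dx":-0.007,"dy":0,"dz":0,"rx":0,"ry":0,"rz":0,"jaw":0},{"dx":-0.007,"dy":0,"dz":0,"rx":0,"ry":0,"rz":0,"jaw":0},{"dx":-0.005,"dy":0,"dz":0,"rx":0,"ry":0,"rz":0,"jaw":0},{"dx":-0.005,"dy":0,"dz":0,"rx":0,"ry":0,"rz":0,"jaw":0},{"dx":-0.005,"dy":0,"dz":0,"rx":0,"ry":0,"rz":0,"jaw":0},{"dx":0,"dy":0,"dz":0,"rx":0,"ry":0,"rz":0,"jaw":0}]'
python3 - <<'E'
from h import *
o=robot.observe();print(o["contact_force"],o["wrist_torque"])
for c in("scene","side"):
  cv2.imwrite(f"pics/{c}5.png",robot.get_image(c)[:,:,::-1])
im=cv2.imread("pics/scene5.png");im2=cv2.imread("pics/side5.png")
cv2.imwrite("pics/c5.png",np.hstack([cv2.resize(im[200:350,250:390],(395,420),interpolation=cv2.INTER_CUBIC),cv2.resize(im2[150:280,180:300],(395,420),interpolation=cv2.INTER_CUBIC)]))
E
```

```text
clock: 7.4
ee_pos: [0.4813, -0.0378, 0.0165]
eef_rot: [-0.125, 0.992, -0.0, -0.0]
contact_force: [-2.4, -0.3, 4.6]
width: 0.146
grip_force: 30.0
[-2.4299965  -0.25463544  4.55324474] [0.06872692 0.33308975 0.02709375]
```

View pics/c5.png

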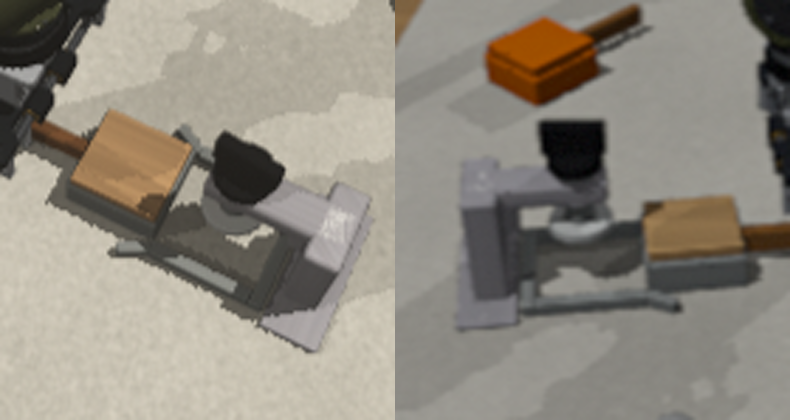

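The mould front is entering the mouth cleanly at only 2.4 N. I'll continue, watching the force.

```bash
python3 -m inch '[{"dx":-0.004,"dy":0,"dz":0,"rx":0,"ry":0,"rz":0,"jaw":0},{"dx":-0.004,"dy":0,"dz":0,"rx":0,"ry":0,"rz":0,"jaw":0},{"dx":-0.004,"dy":0,"dz":0,"rx":0,"ry":0,"rz":0,"jaw":0},{"dx":-0.004,"dy":0,"dz":0,"rx":0,"ry":0,"rz":0,"jaw":0},{"dx":-0.004,"dy":0,"dz":0,"rx":0,"ry":0,"rz":0,"jaw":0}]'; python3 -m inch '[{"dx":-0.003,"dy":0,"dz":0,"rx":0,"ry":0,"rz":0,"jaw":0},{"dx":-0.003,"dy":0,"dz":0,"rx":0,"ry":0,"rz":0,"jaw":0},{"dx":-0.003,"dy":0,"dz":0,"rx":0,"ry":0,"rz":0,"jaw":0}]'
```

```text
clock: 8.0
ee_pos: [0.5, -0.0329, 0.0164]
eef_rot: [-0.125, 0.992, 0.0, -0.001]
contact_force: [-8.2, -3.3, 9.4]
width: 0.146
grip_force: 30.0
clock: 8.3
ee_pos: [0.5087, -0.0307, 0.0165]
eef_rot: [-0.125, 0.992, -0.0, -0.001]
contact_force: [-8.2, -2.7, 9.6]
width: 0.149
grip_force: 30.0
```

Run:
```python
from h import *
o=robot.observe();print(o["contact_force"],o["wrist_torque"])
im=robot.get_image("scene")[:,:,::-1].copy();m=robot.camera_model("scene");cv2.imwrite("pics/s6.png",im)
cv2.imwrite("pics/c6.png",cv2.resize(im[215:325,260:390],None,fx=5,fy=5,interpolation=cv2.INTER_CUBIC))
```

```text
[-8.19598327 -2.68575681  9.56434196] [-0.33981151  1.39386748  0.04512436]
```

View pics/c6.png

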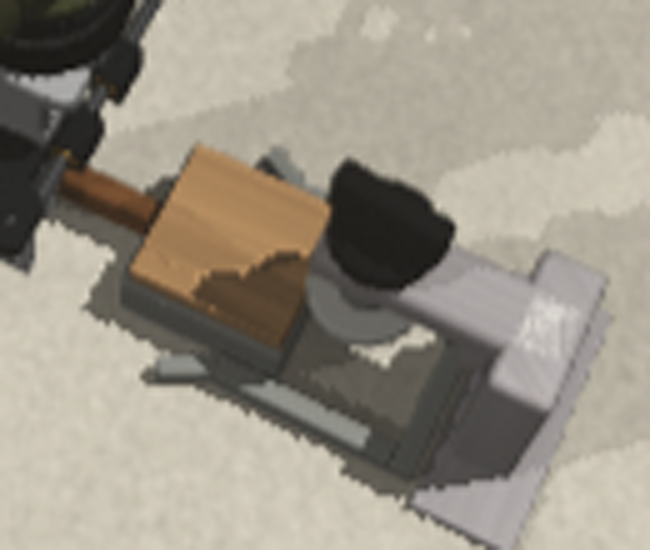

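The mould is in the mouth, but the force rose to 8 N and the gap is all on the near side (crop ~(240,375)). It is rubbing the far bar, so I'll back off a little, shift it towards the near side and continue.

```bash
python3 -m inch '[{"dx":0.003,"dy":0,"dz":0,"rx":0,"ry":0,"rz":0,"jaw":0},{"dx":0.002,"dy":-0.002,"dz":0,"rx":0,"ry":0,"rz":0,"jaw":0},{"dx":0,"dy":-0.002,"dz":0,"rx":0,"ry":0,"rz":0,"jaw":0},{"dx":0,"dy":0,"dz":0,"rx":0,"ry":0,"rz":0,"jaw":0}]';  python3 -m inch '[{"dx":-0.003,"dy":0,"dz":0,"rx":0,"ry":0,"rz":0,"jaw":0},{"dx":-0.003,"dy":0,"dz":0,"rx":0,"ry":0,"rz":0,"jaw":0},{"dx":-0.003,"dy":0,"dz":0,"rx":0,"ry":0,"rz":0,"jaw":0},{"dx":-0.002,"dy":0,"dz":0,"rx":0,"ry":0,"rz":0,"jaw":0}]'; python3 -c "
from workcell import robot
o=robot.observe();print(o['contact_force'],o['wrist_torque'])"
```

```text
clock: 8.75
ee_pos: [0.5054, -0.0357, 0.0165]
eef_rot: [-0.126, 0.992, 0.0, -0.0]
contact_force: [-2.6, 2.8, 4.6]
width: 0.146
grip_force: 30.1
clock: 9.15
ee_pos: [0.5148, -0.033, 0.0163]
eef_rot: [-0.126, 0.992, 0.0, -0.002]
contact_force: [-13.6, 0.4, 13.2]
width: 0.141
grip_force: 30.0
[-13.55920593   0.40881851  13.15987632] [0.12214187 2.14996985 0.29544175]
```

Run:
```python
from h import *
m=robot.camera_model("scene")
u=lambda x,y:[260+x/5,215+y/5]
P=lambda z,*a:plane(m,[u(*q) for q in a],z)[:,:2]
def pr(n,p):
    v=p[-1]-p[0];print(n,p.round(4).tolist(),np.degrees(np.arctan2(v[1],v[0])).round(1),np.linalg.norm(v).round(4))
print("s6 (tcp .5087,-.0307)")
pr("lid near",P(.045,(130,275),(282,347)));pr("lid rear",P(.045,(130,275),(198,145)));pr("lid front",P(.045,(282,347),(332,210)))
pr("box bottom-side top edge?",P(.033,(125,280),(275,355)))
pr("bar top inner",P(.014,(262,380),(370,432)));pr("bar top outer",P(.014,(240,385),(360,448)))
pr("flare tip near",P(.014,(150,370),(205,360)))
im=robot.get_image("scene")[:,:,::-1].copy();cv2.imwrite("pics/s7.png",im)
hsv=cv2.cvtColor(im,cv2.COLOR_BGR2HSV)
w=cv2.inRange(hsv,(7,80,50),(24,255,255));a=np.zeros_like(w);a[235:300,283:345]=w[235:300,283:345]
c=max(cv2.findContours(a,cv2.RETR_EXTERNAL,cv2.CHAIN_APPROX_NONE)[0],key=cv2.contourArea)
ap=cv2.approxPolyDP(c,2.5,True)[:,0];print(ap.tolist());print(plane(m,ap,.045)[:,:2].round(4).tolist())
```

```text
s6 (tcp .5087,-.0307)
lid near [[0.582, -0.0525], [0.6558, -0.0332]] 14.7 0.0763
lid rear [[0.582, -0.0525], [0.5629, 0.0185]] 105.0 0.0736
lid front [[0.6558, -0.0332], [0.6312, 0.0344]] 109.9 0.0719
box bottom-side top edge? [[0.5789, -0.0522], [0.6539, -0.0342]] 13.5 0.0771
bar top inner [[0.6539, -0.0414], [0.7063, -0.0277]] 14.6 0.0542
bar top outer [[0.6478, -0.05], [0.7075, -0.0367]] 12.6 0.0611
flare tip near [[0.612, -0.0721], [0.628, -0.0515]] 52.3 0.0261
[[283, 253], [283, 260], [291, 264], [289, 273], [318, 284], [326, 256], [302, 246], [294, 257]]
[[0.5488, -0.0252], [0.5605, -0.0385], [0.5809, -0.0337], [0.5919, -0.0535], [0.6579, -0.03], [0.629, 0.0358], [0.5706, 0.0183], [0.5747, -0.0158]]
```

The force is almost purely axial and comes with an upward force on the tool. That suggests the mould's front is tilted up and catching the foot, not that it is jammed on the guide. I'll back out, undo most of the sideways shift, and raise the handle in small steps while watching Fz.

```bash
python3 -m inch '[{"dx":0.004,"dy":0,"dz":0,"rx":0,"ry":0,"rz":0,"jaw":0},{"dx":0.005,"dy":0.001,"dz":0,"rx":0,"ry":0,"rz":0,"jaw":0},{"dx":0.005,"dy":0.001,"dz":0,"rx":0,"ry":0,"rz":0,"jaw":0},{"dx":0.005,"dy":0.001,"dz":0,"rx":0,"ry":0,"rz":0,"jaw":0},{"dx":0.005,"dy":0,"dz":0,"rx":0,"ry":0,"rz":0,"jaw":0},{"dx":0,"dy":0,"dz":0,"rx":0,"ry":0,"rz":0,"jaw":0}]'; python3 -m inch '[{"dx":0,"dy":0,"dz":-0.001,"rx":0,"ry":0,"rz":0,"jaw":0},{"dx":0,"dy":0,"dz":0,"rx":0,"ry":0,"rz":0,"jaw":0}]';python3 -m inch '[{"dx":0,"dy":0,"dz":-0.001,"rx":0,"ry":0,"rz":0,"jaw":0},{"dx":0,"dy":0,"dz":0,"rx":0,"ry":0,"rz":0,"jaw":0}]'
python3 - <<'E'
from h import *
ims={}
for c in("scene","side"):
    im=robot.get_image(c)[:,:,::-1].copy();cv2.imwrite(f"pics/{c}8.png",im);m=robot.camera_model(c)
    hsv=cv2.cvtColor(im,cv2.COLOR_BGR2HSV);w=cv2.inRange(hsv,(7,80,80),(24,255,255))
    o=robot.observe()["ee_pos"];n=np.array([.968,.25]);P=np.r_[o[:2]+.1*n,.045]
    E=np.linalg.inv(m["extrinsics"]);q=E[:3,:3]@P+E[:3,3];px=(m["fx"]*q[0]/q[2]+m["cx"],m["fy"]*q[1]/q[2]+m["cy"]);print(c,"pred",px)
    nb,l,st,ce=cv2.connectedComponentsWithStats(w);
    k=l[int(px[1]),int(px[0])];a=(l==k).astype(np.uint8)
    ct=max(cv2.findContours(a,cv2.RETR_EXTERNAL,cv2.CHAIN_APPROX_NONE)[0],key=cv2.contourArea)
    print(k,st[k],cv2.approxPolyDP(ct,2,True)[:,0].tolist())
E
```

```text
clock: 9.8
ee_pos: [0.4913, -0.0361, 0.0164]
eef_rot: [-0.126, 0.992, 0.0, -0.001]
contact_force: [-5.0, -1.8, 5.1]
width: 0.144
grip_force: 30.0
clock: 10.0
ee_pos: [0.4917, -0.0359, 0.017]
eef_rot: [-0.126, 0.992, 0.0, -0.001]
contact_force: [-1.2, -0.5, -3.4]
width: 0.148
grip_force: 30.0
clock: 10.2
ee_pos: [0.492, -0.0358, 0.0182]
eef_rot: [-0.126, 0.992, 0.0, -0.0]
contact_force: [-0.3, 0.3, -3.5]
width: 0.147
grip_force: 30.0
scene pred (np.float64(300.0083229025496), np.float64(259.26867525144627))
9 [ 266  241   56   40 1070] [[266, 246], [284, 256], [280, 267], [307, 280], [321, 256], [320, 253], [294, 241], [285, 254], [284, 251], [270, 245]]
side pred (np.float64(265.2245520571332), np.float64(218.98819187663668))
15 [251 211  49  20 518] [[251, 221], [253, 229], [278, 228], [281, 221], [299, 219], [281, 220], [278, 211], [261, 212]]
```

Run:
```python
from h import *
m=robot.camera_model("scene");s=robot.camera_model("side")
for n,a,b in(("front-far",(320.5,254),(252.5,229.5)),("rear-far",(294,240.5),(279,228.5)),("rear-near",(279.5,267),(279,210.5))):
    A=ray(m,a);B=ray(s,b);print(n,tri([(A[0],A[1][0]),(B[0],B[1][0])]).round(4),plane(m,a,.045)[0].round(4),plane(s,b,.045)[0].round(4))
o=robot.observe();print(o["ee_pos"],R.from_quat(o["eef_rot"]).as_matrix()[:,2].round(4))
```

```text
front-far [0.6156 0.0332 0.0404] [0.6162 0.0313 0.045 ] [0.6146 0.0392 0.045 ]
rear-far [0.5458 0.0192 0.039 ] [0.547  0.0167 0.045 ] [0.545  0.0271 0.045 ]
rear-near [ 0.5614 -0.0568  0.0418] [ 0.566  -0.0569  0.045 ] [ 0.5572 -0.0544  0.045 ]
[ 0.4920487  -0.03584645  0.01818304] [-8.e-04  1.e-04 -1.e+00]
```

The corners show at most about 1° of tilt, so I'll clear any grip preload: release, raise 2 mm, regrip, then advance.

```bash
python3 -m inch '[{"dx":0,"dy":0,"dz":0.001,"rx":0,"ry":0,"rz":0,"jaw":0},{"dx":0,"dy":0,"dz":0,"rx":0,"ry":0,"rz":0,"jaw":0.03},{"dx":0,"dy":0,"dz":-0.001,"rx":0,"ry":0,"rz":0,"jaw":0.03},{"dx":0,"dy":0,"dz":-0.001,"rx":0,"ry":0,"rz":0,"jaw":0.03},{"dx":0,"dy":0,"dz":0,"rx":0,"ry":0,"rz":0,"jaw":0.03}]'; python3 -m inch '[{"dx":0,"dy":0,"dz":0,"rx":0,"ry":0,"rz":0,"jaw":0},{"dx":0,"dy":0,"dz":0,"rx":0,"ry":0,"rz":0,"jaw":0},{"dx":0,"dy":0,"dz":0,"rx":0,"ry":0,"rz":0,"jaw":0},{"dx":0,"dy":0,"dz":0,"rx":0,"ry":0,"rz":0,"jaw":0}]';python3 -m inch '[{"dx":-0.002,"dy":0,"dz":0,"rx":0,"ry":0,"rz":0,"jaw":0},{"dx":-0.004,"dy":0,"dz":0,"rx":0,"ry":0,"rz":0,"jaw":0},{"dx":-0.004,"dy":0,"dz":0,"rx":0,"ry":0,"rz":0,"jaw":0}]'
```

```text
clock: 10.8
ee_pos: [0.4926, -0.0359, 0.0198]
eef_rot: [-0.126, 0.992, -0.0, 0.0]
contact_force: [1.4, -0.1, -0.2]
width: 0.319
grip_force: 0.0
clock: 11.2
ee_pos: [0.4923, -0.0359, 0.0195]
eef_rot: [-0.126, 0.992, -0.0, 0.0]
contact_force: [-0.1, -0.3, 0.0]
width: 0.143
grip_force: 30.0
clock: 11.5
ee_pos: [0.5015, -0.0335, 0.0194]
eef_rot: [-0.126, 0.992, 0.0, -0.001]
contact_force: [-7.0, -2.0, 5.5]
width: 0.145
grip_force: 30.0
```

All the high readings were taken while moving, and the resting ones were low. So this is probably floor friction amplified by the arm's give. I'll check at rest, then take some weight off the floor and advance.

```bash
python3 -m inch '[{"dx":0,"dy":0,"dz":0,"rx":0,"ry":0,"rz":0,"jaw":0},{"dx":0,"dy":0,"dz":0,"rx":0,"ry":0,"rz":0,"jaw":0}]'; python3 -m inch '[{"dx":0,"dy":0,"dz":-0.0008,"rx":0,"ry":0,"rz":0,"jaw":0},{"dx":0,"dy":0,"dz":0,"rx":0,"ry":0,"rz":0,"jaw":0}]';python3 -m inch '[{"dx":-0.002,"dy":0,"dz":0,"rx":0,"ry":0,"rz":0,"jaw":0},{"dx":-0.003,"dy":0,"dz":0,"rx":0,"ry":0,"rz":0,"jaw":0},{"dx":-0.003,"dy":0,"dz":0,"rx":0,"ry":0,"rz":0,"jaw":0}]'
```

```text
clock: 11.7
ee_pos: [0.5021, -0.0334, 0.0195]
eef_rot: [-0.126, 0.992, -0.0, 0.0]
contact_force: [0.5, -0.4, 0.7]
width: 0.149
grip_force: 30.0
clock: 11.9
ee_pos: [0.5017, -0.0334, 0.02]
eef_rot: [-0.126, 0.992, 0.0, -0.0]
contact_force: [0.6, 0.7, -2.9]
width: 0.144
grip_force: 30.0
clock: 12.2
ee_pos: [0.5098, -0.0314, 0.0201]
eef_rot: [-0.126, 0.992, 0.0, -0.0]
contact_force: [-1.0, 0.7, -3.3]
width: 0.148
grip_force: 30.0
```

Confirmed: floating, the forces are small. About 62 mm remain, so I'll advance 48.

```bash
python3 -m inch '[{"dx":-0.004,"dy":0,"dz":0,"rx":0,"ry":0,"rz":0,"jaw":0},{"dx":-0.004,"dy":0,"dz":0,"rx":0,"ry":0,"rz":0,"jaw":0},{"dx":-0.004,"dy":0,"dz":0,"rx":0,"ry":0,"rz":0,"jaw":0},{"dx":-0.004,"dy":0,"dz":0,"rx":0,"ry":0,"rz":0,"jaw":0}]'; python3 -m inch '[{"dx":-0.004,"dy":0,"dz":0,"rx":0,"ry":0,"rz":0,"jaw":0},{"dx":-0.004,"dy":0,"dz":0,"rx":0,"ry":0,"rz":0,"jaw":0},{"dx":-0.004,"dy":0,"dz":0,"rx":0,"ry":0,"rz":0,"jaw":0},{"dx":-0.004,"dy":0,"dz":0,"rx":0,"ry":0,"rz":0,"jaw":0}]'
```

```text
clock: 12.6
ee_pos: [0.5255, -0.0273, 0.0202]
eef_rot: [-0.126, 0.992, 0.0, -0.0]
contact_force: [-0.6, -0.5, -3.7]
width: 0.147
grip_force: 30.0
clock: 13.0
ee_pos: [0.541, -0.0234, 0.0202]
eef_rot: [-0.126, 0.992, -0.0, -0.0]
contact_force: [0.3, -0.3, -3.7]
width: 0.145
grip_force: 30.0
```

```bash
python3 -m inch '[{"dx":-0.004,"dy":0,"dz":0,"rx":0,"ry":0,"rz":0,"jaw":0},{"dx":-0.004,"dy":0,"dz":0,"rx":0,"ry":0,"rz":0,"jaw":0},{"dx":-0.004,"dy":0,"dz":0,"rx":0,"ry":0,"rz":0,"jaw":0},{"dx":-0.003,"dy":0,"dz":0,"rx":0,"ry":0,"rz":0,"jaw":0},{"dx":-0.002,"dy":0,"dz":0,"rx":0,"ry":0,"rz":0,"jaw":0}]'; python3 -m inch '[{"dx":-0.0015,"dy":0,"dz":0,"rx":0,"ry":0,"rz":0,"jaw":0},{"dx":-0.0015,"dy":0,"dz":0,"rx":0,"ry":0,"rz":0,"jaw":0},{"dx":-0.0015,"dy":0,"dz":0,"rx":0,"ry":0,"rz":0,"jaw":0}]'
```

```text
clock: 13.5
ee_pos: [0.5574, -0.0192, 0.0202]
eef_rot: [-0.126, 0.992, -0.0, 0.0]
contact_force: [-0.4, 0.1, -2.9]
width: 0.149
grip_force: 30.0
clock: 13.8
ee_pos: [0.5616, -0.0181, 0.0202]
eef_rot: [-0.126, 0.992, 0.0, -0.0]
contact_force: [-0.0, -0.1, -3.9]
width: 0.146
grip_force: 30.0
```

```bash
python3 -m inch '[{"dx":-0.0007,"dy":0,"dz":0,"rx":0,"ry":0,"rz":0,"jaw":0},{"dx":-0.0007,"dy":0,"dz":0,"rx":0,"ry":0,"rz":0,"jaw":0},{"dx":-0.0006,"dy":0,"dz":0,"rx":0,"ry":0,"rz":0,"jaw":0}]'|head -4
```

```text
clock: 14.1
ee_pos: [0.5635, -0.0176, 0.0202]
eef_rot: [-0.126, 0.992, 0.0, -0.0]
contact_force: [-0.0, 0.2, -3.5]
```

```bash
python3 -m inch '[{"dx":-0.0006,"dy":0,"dz":0,"rx":0,"ry":0,"rz":0,"jaw":0},{"dx":-0.0006,"dy":0,"dz":0,"rx":0,"ry":0,"rz":0,"jaw":0}]'|head -4
```

```text
clock: 14.3
ee_pos: [0.5646, -0.0173, 0.0202]
eef_rot: [-0.126, 0.992, -0.0, -0.0]
contact_force: [-1.5, -0.8, -4.1]
```

```bash
python3 -m inch '[{"dx":-0.0005,"dy":0,"dz":0,"rx":0,"ry":0,"rz":0,"jaw":0},{"dx":0,"dy":0,"dz":0,"rx":0,"ry":0,"rz":0,"jaw":0}]'|head -4
```

```text
clock: 14.5
ee_pos: [0.5652, -0.0172, 0.0202]
eef_rot: [-0.126, 0.992, -0.0, 0.0]
contact_force: [-0.3, 1.0, -4.3]
```

```bash
python3 -m inch '[{"dx":-0.0005,"dy":0,"dz":0,"rx":0,"ry":0,"rz":0,"jaw":0},{"dx":0,"dy":0,"dz":0,"rx":0,"ry":0,"rz":0,"jaw":0}]'|head -4
```

```text
clock: 14.7
ee_pos: [0.5656, -0.017, 0.0203]
eef_rot: [-0.126, 0.992, 0.0, 0.0]
contact_force: [1.0, -0.0, -3.8]
```

```bash
python3 -m inch '[{"dx":-0.0006,"dy":0,"dz":0,"rx":0,"ry":0,"rz":0,"jaw":0},{"dx":-0.0006,"dy":0,"dz":0,"rx":0,"ry":0,"rz":0,"jaw":0}]'|head -4
```

```text
clock: 14.9
ee_pos: [0.5668, -0.0168, 0.0203]
eef_rot: [-0.126, 0.992, 0.0, -0.0]
contact_force: [0.4, 0.1, -4.4]
```

```bash
python3 -m inch '[{"dx":-0.0006,"dy":0,"dz":0,"rx":0,"ry":0,"rz":0,"jaw":0},{"dx":-0.0004,"dy":0,"dz":0,"rx":0,"ry":0,"rz":0,"jaw":0}]'|head -4
```

```text
clock: 15.1
ee_pos: [0.5678, -0.0165, 0.0202]
eef_rot: [-0.126, 0.992, -0.0, -0.0]
contact_force: [-2.2, -1.1, -3.7]
```

```bash
python3 -m inch '[{"dx":-0.0004,"dy":0,"dz":0,"rx":0,"ry":0,"rz":0,"jaw":0},{"dx":-0.0002,"dy":0,"dz":0,"rx":0,"ry":0,"rz":0,"jaw":0}]'|head -4
```

```text
clock: 15.3
ee_pos: [0.5683, -0.0164, 0.0202]
eef_rot: [-0.126, 0.992, -0.0, -0.0]
contact_force: [-0.6, -0.6, -3.6]
```

```bash
python3 -m inch '[{"dx":-0.0005,"dy":0,"dz":0,"rx":0,"ry":0,"rz":0,"jaw":0},{"dx":-0.0005,"dy":0,"dz":0,"rx":0,"ry":0,"rz":0,"jaw":0}]'|head -4
```

```text
clock: 15.5
ee_pos: [0.5693, -0.0161, 0.0203]
eef_rot: [-0.126, 0.992, -0.0, 0.0]
contact_force: [-0.5, 0.6, -3.5]
```

```bash
python3 -m inch '[{"dx":-0.0004,"dy":0,"dz":0,"rx":0,"ry":0,"rz":0,"jaw":0},{"dx":-0.0003,"dy":0,"dz":0,"rx":0,"ry":0,"rz":0,"jaw":0}]'|head -4
```

```text
clock: 15.7
ee_pos: [0.5694, -0.0159, 0.02]
eef_rot: [-0.126, 0.992, 0.0, -0.001]
contact_force: [-6.9, -0.3, -2.2]
```

Contact with the back stop (about 7 N) came within 1 mm of the predicted position. I'll set the mould down, release and rise.

```bash
python3 -m inch '[{"dx":0,"dy":0,"dz":0.0008,"rx":0,"ry":0,"rz":0,"jaw":0},{"dx":0,"dy":0,"dz":0,"rx":0,"ry":0,"rz":0,"jaw":0},{"dx":0,"dy":0,"dz":0,"rx":0,"ry":0,"rz":0,"jaw":0.05},{"dx":0,"dy":0,"dz":0,"rx":0,"ry":0,"rz":0,"jaw":0.05},{"dx":0,"dy":0,"dz":0,"rx":0,"ry":0,"rz":0,"jaw":0.05},{"dx":0,"dy":0,"dz":-0.02,"rx":0,"ry":0,"rz":0,"jaw":0.05},{"dx":0.005,"dy":0,"dz":-0.03,"rx":0,"ry":0,"rz":0,"jaw":0.05},{"dx":0.005,"dy":0,"dz":-0.04,"rx":0,"ry":0,"rz":0,"jaw":0.05},{"dx":0.005,"dy":0,"dz":-0.04,"rx":0,"ry":0,"rz":0,"jaw":0.05},{"dx":0.005,"dy":0,"dz":-0.04,"rx":0,"ry":0,"rz":0,"jaw":0.05},{"dx":0,"dy":0,"dz":-0.04,"rx":0,"ry":0,"rz":0,"jaw":0.05},{"dx":0,"dy":0,"dz":-0.04,"rx":0,"ry":0,"rz":0,"jaw":0.05},{"dx":0,"dy":0,"dz":-0.02,"rx":0,"ry":0,"rz":0,"jaw":0.05},{"dx":0,"dy":0,"dz":0,"rx":0,"ry":0,"rz":0,"jaw":0.05}]'
python3 - <<'E'
from h import *
m=robot.camera_model("wrist");im=robot.get_image("wrist")[:,:,::-1].copy();np.save("w9.npy",m["extrinsics"]);cv2.imwrite("pics/w9.png",im)
o=robot.observe();print(o["ee_pos"])
# predicted knob pixel, dark blob there
def proj(P):
    E=np.linalg.inv(m["extrinsics"]);q=E[:3,:3]@P+E[:3,3];return np.array([m["fx"]*q[0]/q[2]+m["cx"],m["fy"]*q[1]/q[2]+m["cy"]])
print(proj(np.array([.667,.008,.155])),proj(np.array([.667,.008,.125])))
k=(im.max(2)<40).astype(np.uint8)
n,l,st,c=cv2.connectedComponentsWithStats(k)
print([(s.tolist(),q.round(1).tolist()) for s,q in zip(st,c) if s[4]>150])
E
```

```text
clock: 17.1
ee_pos: [0.5515, -0.021, 0.2927]
eef_rot: [-0.126, 0.992, -0.001, 0.003]
contact_force: [-0.3, 0.1, -0.5]
width: 0.535
grip_force: 0.0
[ 0.55092806 -0.0209181   0.2902774 ]
[282.05213024 308.77555393] [282.13069372 293.95520254]
[([0, 0, 560, 420, 200069], [279.9, 184.1]), ([0, 247, 560, 173, 33779], [277.2, 356.3]), ([264, 272, 40, 56, 1339], [283.1, 294.1])]
```

```bash
python3 -m inch '[{"dx":-0.03,"dy":0,"dz":0,"rx":0,"ry":0,"rz":0,"jaw":0.05},{"dx":-0.03,"dy":0,"dz":0,"rx":0,"ry":0,"rz":0,"jaw":0.05},{"dx":-0.03,"dy":0,"dz":0,"rx":0,"ry":0,"rz":0,"jaw":0.05},{"dx":-0.03,"dy":0,"dz":0,"rx":0,"ry":0,"rz":0,"jaw":0.05},{"dx":0,"dy":0,"dz":0,"rx":0,"ry":0,"rz":0,"jaw":0.05},{"dx":0,"dy":0,"dz":0,"rx":0,"ry":0,"rz":0,"jaw":0.05}]'
python3 - <<'E'
from h import *
m=robot.camera_model("wrist");im=robot.get_image("wrist")[:,:,::-1].copy();np.save("w10.npy",m["extrinsics"]);cv2.imwrite("pics/w10.png",im)
o=robot.observe();print(o["ee_pos"],o["joint_positions"])
E_=np.linalg.inv(m["extrinsics"])
def proj(P):
    q=E_[:3,:3]@P+E_[:3,3];return np.array([m["fx"]*q[0]/q[2]+m["cx"],m["fy"]*q[1]/q[2]+m["cy"]])
c=proj(np.array([.667,.008,.14]));print(c)
g=cv2.cvtColor(im,cv2.COLOR_BGR2GRAY)
x0,y0=int(c[0])-36,int(c[1])-36
p=g[y0:y0+72:2,x0:x0+72:2];print(x0,y0)
for r in p: print(' '.join('%3d'%v if v<100 else ' --' for v in r))
E
```

```text
clock: 17.75
ee_pos: [0.6666, 0.0091, 0.287]
eef_rot: [-0.126, 0.992, 0.0, -0.002]
contact_force: [-1.7, 0.2, 0.1]
width: 0.53
grip_force: 0.0
[0.66630868 0.00887704 0.28807273] [-4.16100151e-02  5.39866414e-01  1.02302631e+00 -5.21302470e-05
  1.58060446e+00 -1.86427452e+00]
[281.31208836 200.75080321]
245 164
 --  --  87  58  64  65  63  63  64  67  68  67  66  71  77  87  89  90  90  91  90  87  89  99  83  96  --  --  --  --  --  --  --  --  75  81
 --  --  98  59  63  64  65  63  64  68  69  66  75  83  89  88  89  89  89  87  89  89  95  --  --  97  --  --  --  --  --  --  --  --  76  83
 --  --  84  58  65  65  64  63  63  67  68  73  79  78  74  71  72  73  74  74  74  74  74  88  --  96  88  --  --  --  --  --  --  --  75  85
 --  --  88  58  65  65  64  63  64  68  74  82  75  72  71  70  70  71  69  66  68  68  69  69  72  74  84  --  --  --  --  --  --  --  73  86
 --  --  --  60  68  74  63  63  65  72  85  83  75  76  75  73  71  69  54  44  44  51  53  65  75  87  --  --  --  --  --  --  --  --  73  88
 --  --  92  58  79  94  66  63  66  75  90  78  74  72  64  53  42
[... 3696 characters left out ...]
  71  69  66  65  65  65  85  --  --  96  38  34  36  37  38  57  --  --  --  --  --  99  68  64  63  63  --  --  --  --  --
 --  --  --  --  80  72  70  66  66  66  68  86  --  --  --  77  53  46  44  44  77  --  --  --  --  --  98  61  56  55  55  90  --  --  --  --
 --  --  --  --  --  77  68  66  65  68  66  85  --  --  --  --  --  --  --  --  --  --  --  --  --  --  96  58  52  52  53  78  --  --  --  --
 --  --  --  --  --  94  69  67  68  67  68  86  --  --  --  --  --  --  --  --  --  --  --  --  --  --  92  56  52  53  52  65  --  --  --  --
 --  --  --  --  --  --  69  67  68  68  68  86  --  --  --  --  --  --  --  --  --  --  --  --  --  --  91  56  53  52  54  60  --  --  --  --
```

Run:
```python
from h import *
m=robot.camera_model("wrist");m["extrinsics"]=np.load("w10.npy")
p=plane(m,[[287,182],[284,194],[281,220],[280.2,227.5]],.155)[:,:2];print(p.round(4).tolist())
v=p[2]-p[0];a=np.degrees(np.arctan2(v[1],v[0]));print("bar yaw",a)
print("skirt c",plane(m,[[282.7,194]],.122)[0],"far end - 27mm:",p[3]-.027*v/np.linalg.norm(v))
im=cv2.imread("pics/w10.png");g=cv2.cvtColor(im,cv2.COLOR_BGR2GRAY);k=(g[165:216,255:312]<45).astype(np.uint8)
n,l,st,c=cv2.connectedComponentsWithStats(k);i=1+st[1:,4].argmax();ct=cv2.findContours((l==i).astype(np.uint8),cv2.RETR_EXTERNAL,cv2.CHAIN_APPROX_NONE)[0][0][:,0]+[255,165]
ct=ct[ct[:,1]<208]
w=plane(m,ct,.122)[:,:2];A=np.c_[2*w,np.ones(len(w))];s=np.linalg.lstsq(A,(w**2).sum(1),rcond=None)[0];print("circle",s[:2],np.sqrt(s[2]+s[0]**2+s[1]**2))
o=robot.observe();T=R.from_quat(o["eef_rot"]).as_matrix();print(o["ee_pos"],"tool yaw",np.degrees(np.arctan2(T[1,0],T[0,0])),T[:,2])
```

```text
[[0.6443, 0.0077], [0.6562, 0.0079], [0.682, 0.0116], [0.6896, 0.0127]]
bar yaw 5.868384329366765
skirt c [0.66402769 0.0086988  0.122     ] far end - 27mm: [0.6627737  0.00998079]
circle [0.66478027 0.00852834] 0.022426043785492282
[0.66630868 0.00887704 0.28807273] tool yaw -165.569016282417 [-1.90504468e-03  2.71418193e-05 -9.99998185e-01]
```

The knob circle fits at (0.665,0.0085) with radius 22 mm, close to the predicted 24 mm. The bar yaw is about 6°. The joint-6 range allows the whole turn in one grasp. I'll keep the tips above the skirt (TCP at 0.140).

```bash
python3 -m inch '[{"dx":0,"dy":0,"dz":0.02,"rx":0,"ry":0,"rz":4.2,"jaw":0.05},{"dx":0,"dy":0,"dz":0.03,"rx":0,"ry":0,"rz":4.2,"jaw":0.05},{"dx":0,"dy":0,"dz":0.03,"rx":0,"ry":0,"rz":0,"jaw":0.05},{"dx":0,"dy":0,"dz":0.03,"rx":0,"ry":0,"rz":0,"jaw":0.05},{"dx":0,"dy":0,"dz":0.02,"rx":0,"ry":0,"rz":0,"jaw":0.05},{"dx":0,"dy":0,"dz":0.01,"rx":0,"ry":0,"rz":0,"jaw":0.05},{"dx":0,"dy":0,"dz":0.004,"rx":0,"ry":0,"rz":0,"jaw":0.05},{"dx":0,"dy":0,"dz":0,"rx":0,"ry":0,"rz":0,"jaw":0.05}]'
cat > t.py <<'E'
from h import *
o=robot.observe();T=R.from_quat(o["eef_rot"]).as_matrix()
print("F",o["contact_force"].round(1),"M",o["wrist_torque"].round(3),"yaw %.1f"%(np.degrees(np.arctan2(T[1,0],T[0,0]))%360),"w %.1f"%(o["width"]*94),"p",o["ee_pos"].round(4))
E
python3 t.py
```

```text
clock: 18.6
ee_pos: [0.6668, 0.0089, 0.1461]
eef_rot: [-0.053, 0.999, -0.0, 0.0]
contact_force: [-0.5, 0.3, 0.1]
width: 0.535
grip_force: 0.0
F [-0.5  0.3  0.1] M [ 0.061  0.05  -0.02 ] yaw 186.0 w 50.3 p [0.6668 0.0089 0.1461]
```

```bash
python3 -m inch '[{"dx":0,"dy":0,"dz":0.003,"rx":0,"ry":0,"rz":0,"jaw":0.05},{"dx":0,"dy":0,"dz":0.003,"rx":0,"ry":0,"rz":0,"jaw":0.035},{"dx":0,"dy":0,"dz":0,"rx":0,"ry":0,"rz":0,"jaw":0.022},{"dx":0,"dy":0,"dz":0,"rx":0,"ry":0,"rz":0,"jaw":0.018},{"dx":0,"dy":0,"dz":0,"rx":0,"ry":0,"rz":0,"jaw":0.018}]'; python3 t.py;  python3 -m inch '[{"dx":0,"dy":0,"dz":0,"rx":0,"ry":0,"rz":0,"jaw":0.0},{"dx":0,"dy":0,"dz":0,"rx":0,"ry":0,"rz":0,"jaw":0.0},{"dx":0,"dy":0,"dz":0,"rx":0,"ry":0,"rz":0,"jaw":0.0}]'|tail -1; python3 t.py
```

```text
clock: 19.1
ee_pos: [0.6669, 0.009, 0.1397]
eef_rot: [-0.053, 0.999, -0.0, 0.0]
contact_force: [-0.5, 0.1, 0.9]
width: 0.227
grip_force: 0.0
F [-0.5  0.1  0.9] M [ 0.033 -0.022  0.007] yaw 186.0 w 21.4 p [0.6669 0.009  0.1397]
grip_force: 30.0
F [-0.6  4.5  1.9] M [0.718 0.067 0.079] yaw 186.0 w 13.0 p [0.6668 0.0094 0.1396]
```

```bash
python3 -m inch '[{"dx":0,"dy":0.0004,"dz":0,"rx":0,"ry":0,"rz":3,"jaw":0},{"dx":0,"dy":0,"dz":0,"rx":0,"ry":0,"rz":4,"jaw":0},{"dx":0,"dy":0,"dz":0,"rx":0,"ry":0,"rz":4,"jaw":0},{"dx":0,"dy":0,"dz":0,"rx":0,"ry":0,"rz":4,"jaw":0}]'|head -1; python3 t.py;  python3 -m inch '[{"dx":0,"dy":0,"dz":0,"rx":0,"ry":0,"rz":4,"jaw":0},{"dx":0,"dy":0,"dz":0,"rx":0,"ry":0,"rz":4,"jaw":0},{"dx":0,"dy":0,"dz":0,"rx":0,"ry":0,"rz":4,"jaw":0}]'|head -1; python3 t.py
```

```text
clock: 19.8
F [0.7 0.3 1.4] M [0.282 0.021 0.26 ] yaw 170.9 w 12.9 p [0.6668 0.0093 0.1396]
clock: 20.1
F [-0.1  0.8  1.4] M [0.183 0.135 0.24 ] yaw 158.9 w 12.9 p [0.6668 0.0093 0.1396]
```

```bash
python3 -m inch '[{"dx":0,"dy":0,"dz":0,"rx":0,"ry":0,"rz":4,"jaw":0},{"dx":0,"dy":0,"dz":0,"rx":0,"ry":0,"rz":4,"jaw":0},{"dx":0,"dy":0,"dz":0,"rx":0,"ry":0,"rz":4,"jaw":0},{"dx":0,"dy":0,"dz":0,"rx":0,"ry":0,"rz":4,"jaw":0},{"dx":0,"dy":0,"dz":0,"rx":0,"ry":0,"rz":4,"jaw":0}]'|head -1; python3 t.py;  python3 -m inch '[{"dx":0,"dy":0,"dz":0,"rx":0,"ry":0,"rz":4,"jaw":0},{"dx":0,"dy":0,"dz":0,"rx":0,"ry":0,"rz":4,"jaw":0},{"dx":0,"dy":0,"dz":0,"rx":0,"ry":0,"rz":4,"jaw":0},{"dx":0,"dy":0,"dz":0,"rx":0,"ry":0,"rz":4,"jaw":0}]'|head -1; python3 t.py
```

```text
clock: 20.6
F [-1.   1.   2.8] M [0.094 0.278 0.244] yaw 138.9 w 13.2 p [0.6667 0.0092 0.1396]
clock: 21.0
F [-1.8  0.1  0.7] M [-0.074  0.468  0.298] yaw 122.9 w 13.0 p [0.6666 0.0091 0.1396]
```

Turned 63° at the running torque. From here I'll use smaller batches.

```bash
python3 -m inch '[{"dx":0,"dy":0,"dz":0,"rx":0,"ry":0,"rz":4,"jaw":0},{"dx":0,"dy":0,"dz":0,"rx":0,"ry":0,"rz":4,"jaw":0}]'|head -1; python3 t.py;  python3 -m inch '[{"dx":0,"dy":0,"dz":0,"rx":0,"ry":0,"rz":4,"jaw":0},{"dx":0,"dy":0,"dz":0,"rx":0,"ry":0,"rz":4,"jaw":0}]'|head -1; python3 t.py;  python3 -m inch '[{"dx":0,"dy":0,"dz":0,"rx":0,"ry":0,"rz":4,"jaw":0}]'|head -1; python3 t.py
```

```text
clock: 21.2
F [-2.3 -0.3  2.1] M [-0.047  0.465  0.267] yaw 114.9 w 13.0 p [0.6666 0.0091 0.1396]
clock: 21.4
F [-3.  -0.2  2. ] M [-0.086  0.548  0.292] yaw 106.9 w 12.8 p [0.6665 0.0091 0.1396]
clock: 21.5
F [-3.  -0.1  2.9] M [-0.048  0.624  0.311] yaw 102.9 w 12.9 p [0.6665 0.0091 0.1396]
```

```bash
python3 -m inch '[{"dx":0,"dy":0,"dz":0,"rx":0,"ry":0,"rz":4,"jaw":0}]'|head -1; python3 t.py;  python3 -m inch '[{"dx":0,"dy":0,"dz":0,"rx":0,"ry":0,"rz":4,"jaw":0}]'|head -1; python3 t.py;  python3 -m inch '[{"dx":0,"dy":0,"dz":0,"rx":0,"ry":0,"rz":4,"jaw":0}]'|head -1; python3 t.py
```

```text
clock: 21.6
F [-3.5 -0.8  2.8] M [-0.068  0.646  0.333] yaw 98.9 w 13.1 p [0.6665 0.0091 0.1396]
clock: 21.7
F [-3.8 -0.2  3.3] M [-0.093  0.714  0.352] yaw 94.9 w 12.8 p [0.6665 0.0091 0.1396]
clock: 21.8
F [-4.1 -1.1  3. ] M [-0.028  0.772  0.355] yaw 90.9 w 12.9 p [0.6664 0.0091 0.1395]
```

```bash
python3 -m inch '[{"dx":0,"dy":0,"dz":0,"rx":0,"ry":0,"rz":4,"jaw":0}]'|head -1; python3 t.py;  python3 -m inch '[{"dx":0,"dy":0,"dz":0,"rx":0,"ry":0,"rz":4,"jaw":0}]'|head -1; python3 t.py
```

```text
clock: 21.9
F [-4.3  0.6  2.3] M [-0.053  0.756  0.403] yaw 86.9 w 13.0 p [0.6664 0.0091 0.1395]
clock: 22.0
F [-3.2 -0.2  2.8] M [-0.046  0.894  0.388] yaw 82.9 w 12.9 p [0.6664 0.0091 0.1396]
```

```bash
python3 -m inch '[{"dx":0,"dy":0,"dz":0,"rx":0,"ry":0,"rz":4,"jaw":0}]'|head -1; python3 t.py;  python3 -m inch '[{"dx":0,"dy":0,"dz":0,"rx":0,"ry":0,"rz":4,"jaw":0}]'|head -1; python3 t.py
```

```text
clock: 22.1
F [-4.2 -1.3  2.9] M [-0.007  0.86   0.424] yaw 78.9 w 13.0 p [0.6664 0.0091 0.1396]
clock: 22.2
F [-4.6 -0.1  3. ] M [0.041 0.962 0.387] yaw 74.9 w 12.9 p [0.6664 0.0091 0.1396]
```

```bash
python3 -m inch '[{"dx":0,"dy":0,"dz":0,"rx":0,"ry":0,"rz":4,"jaw":0}]'|head -1; python3 t.py;  python3 -m inch '[{"dx":0,"dy":0,"dz":0,"rx":0,"ry":0,"rz":4,"jaw":0}]'|head -1; python3 t.py
```

```text
clock: 22.3
F [-4.3  0.5  3.7] M [-0.03   0.981  0.485] yaw 70.9 w 12.9 p [0.6663 0.0092 0.1396]
clock: 22.4
F [-5.   0.5  3.6] M [0.035 1.018 0.499] yaw 66.9 w 13.2 p [0.6663 0.0092 0.1396]
```

```bash
python3 -m inch '[{"dx":0,"dy":0,"dz":0,"rx":0,"ry":0,"rz":3,"jaw":0}]'|head -1; python3 t.py;  python3 -m inch '[{"dx":0,"dy":0,"dz":0,"rx":0,"ry":0,"rz":3,"jaw":0}]'|head -1; python3 t.py
```

```text
clock: 22.5
F [-5.8  0.5  4.7] M [0.11  1.095 0.466] yaw 63.9 w 12.7 p [0.6663 0.0092 0.1396]
clock: 22.6
F [-5.7  0.8  4.1] M [0.126 1.247 0.389] yaw 60.9 w 12.7 p [0.6662 0.0092 0.1395]
```

```bash
python3 -m inch '[{"dx":0,"dy":0,"dz":0,"rx":0,"ry":0,"rz":3,"jaw":0}]'|head -1; python3 t.py
```

```text
clock: 22.7
F [-7.4  0.7  4.9] M [0.164 1.407 0.28 ] yaw 57.9 w 13.0 p [0.6661 0.0093 0.1395]
```

The torque peaked at 0.50 and is now falling (0.47, 0.39, 0.28). One more small step will confirm the click.

```bash
python3 -m inch '[{"dx":0,"dy":0,"dz":0,"rx":0,"ry":0,"rz":3,"jaw":0},{"dx":0,"dy":0,"dz":0,"rx":0,"ry":0,"rz":0,"jaw":0}]'|head -1; python3 t.py
```

```text
clock: 22.9
F [-7.3  1.   3.5] M [0.148 1.343 0.209] yaw 54.9 w 12.7 p [0.6661 0.0093 0.1396]
```

The click is confirmed, with the torque down to 0.21. I'll open and rise clear.

```bash
python3 -m inch '[{"dx":0,"dy":0,"dz":0,"rx":0,"ry":0,"rz":0,"jaw":0.05},{"dx":0,"dy":0,"dz":0,"rx":0,"ry":0,"rz":0,"jaw":0.05},{"dx":0,"dy":0,"dz":0,"rx":0,"ry":0,"rz":0,"jaw":0.05},{"dx":0,"dy":0,"dz":0,"rx":0,"ry":0,"rz":0,"jaw":0.05},{"dx":0,"dy":0,"dz":-0.01,"rx":0,"ry":0,"rz":0,"jaw":0.05},{"dx":0,"dy":0,"dz":-0.02,"rx":0,"ry":0,"rz":0,"jaw":0.05},{"dx":0,"dy":0,"dz":-0.03,"rx":0,"ry":0,"rz":0,"jaw":0.05},{"dx":0,"dy":0,"dz":-0.03,"rx":0,"ry":0,"rz":0,"jaw":0.05},{"dx":0,"dy":0,"dz":0,"rx":0,"ry":0,"rz":0,"jaw":0.05},{"dx":0,"dy":0,"dz":0,"rx":0,"ry":0,"rz":0,"jaw":0.05}]'
python3 - <<'E'
from h import *
m=robot.camera_model("scene");im=robot.get_image("scene")[:,:,::-1].copy()
hsv=cv2.cvtColor(im,cv2.COLOR_BGR2HSV);w=cv2.inRange(hsv,(5,70,40),(24,255,255))
n,l,st,c=cv2.connectedComponentsWithStats(w)
for i in range(1,n):
    if st[i,4]>60 and 270<c[i][0]<370 and 215<c[i][1]<320:
        ct=max(cv2.findContours((l==i).astype(np.uint8),cv2.RETR_EXTERNAL,cv2.CHAIN_APPROX_NONE)[0],key=cv2.contourArea)
        ap=cv2.approxPolyDP(ct,2,True)[:,0];print(st[i],ap.tolist(),plane(m,ap,.045)[:,:2].round(3).tolist())
E
python3 t.py
```

```text
clock: 23.9
ee_pos: [0.6668, 0.0094, 0.2302]
eef_rot: [0.887, 0.462, 0.001, 0.0]
contact_force: [0.2, -0.1, -0.4]
width: 0.533
grip_force: 0.0
[280 251  68  46 743] [[280, 253], [281, 258], [311, 272], [313, 275], [310, 282], [341, 296], [346, 281], [343, 280], [333, 286], [326, 284], [320, 277], [325, 255], [316, 267], [282, 251]] [[0.544, -0.03], [0.554, -0.038], [0.628, -0.018], [0.636, -0.021], [0.641, -0.038], [0.713, -0.018], [0.701, 0.018], [0.694, 0.015], [0.686, -0.011], [0.671, -0.018], [0.651, -0.014], [0.626, 0.036], [0.629, -0.001], [0.544, -0.023]]
F [-0.  -0.1 -0.5] M [-0.037  0.117  0.003] yaw 55.0 w 50.1 p [0.6665 0.0094 0.229 ]
```

The lid's near edge puts its centre at about (0.668,0.007) with yaw about 15°, so the mould is home.

```bash
python3 -c "
from workcell import robot
print(robot.job_done())"
```

```text
the job is handed in; nothing more can be done
None
```

The mould is home against the back stop, I turned the knob until it clicked (torque peaked near 0.50 N m, then fell to 0.21) and stopped there, and the gripper is clear; the job is handed in at about 24 s, but no verdict came back and the force on the lid was not measured directly.

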